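# Press the core bush home in an empty core

## Task

Fit the large flanged metal core bush into the top of the empty cardboard core: start it upright in the core's mouth, then press it slowly straight down, against its spring leaves, until its flange sits fully home, flat on the core's rim all round. Leave the core standing in its steel base about where it is, and let go of the bush.

Things in the scene. Friction and masses are not known exactly. Their poses are not given: they have to be found in the camera images.
- bush_shoulder (a point): Bare aluminium core bush, 170 g, upright; this point: on its axis half-way up, level with the flange's underside. z up. Below it: sleeve 68 mm across, its nose tapering to 44 mm at the bottom, 36 mm down. Above: flange 86 mm across, 8 mm thick, then the hub. Four spring leaves bulge from the sleeve to 78 mm across: they hold it about 10 mm proud in a core, so it needs a push of 5 to 20 N and then stays home.
- bush_hub (a point): Middle of the bush's round hub, the place to grip it (alike from all sides): 42 mm across, 28 mm tall, with a 25 mm shaft bore in its top. This point lies on the axis 22 mm above the flange's underside; the flange's top is 14 mm below it, the hub's top 14 mm above it.
- core_rim (a point): The empty cardboard core: a brown open tube standing on end, 86 mm across outside, about 74 mm bore, 58 mm tall, seated in a loose round dark steel base 104 mm across and 10 mm thick (together 550 g). The roll of grey tape is not meant. This point is the centre of the tube's open top, level with the rim, 64 mm above the cabinet top. z up along the tube.

How it is judged:
On the way:
1. the bush stands started and upright in the core's mouth, its shoulder still 4 to 14 mm above the rim, not dropped through (z of bush_shoulder in the frame of core_rim between 0.004 and 0.014 m and horizontal distance between bush_shoulder and core_rim below 0.015 m and angle between the z axis of bush_shoulder and the z axis of core_rim, either way round below 0.25 rad and angle between core_rim's own z axis and vertical below 0.12 rad and height (world z) of core_rim below 0.07 m), for 0.1 s.
At the end, for the whole second after the job is handed in: The bush is released in the core with its shoulder within 2.5 mm of the rim, its axis within 8 mm and 4.5 degrees of the core's; the core stands upright in its base on the cabinet top (within 7 degrees), within 80 mm of where it stood (z of bush_shoulder in the frame of core_rim between -0.004 and 0.0025 m and horizontal distance between bush_shoulder and core_rim below 0.008 m and angle between the z axis of bush_shoulder and the z axis of core_rim, either way round below 0.08 rad and angle between core_rim's own z axis and vertical below 0.12 rad and height (world z) of core_rim below 0.07 m and distance of core_rim from where it was at the start of the episode below 0.08 m); the robot touches nothing.
It also fails if it takes over 53 s, if anything falls off the work surface, if the arm or the gripper's body presses on something with over 40 N, if the wrist force passes 120 N, or if a joint passes its speed limit or range.

## Robot

A 6-joint arm with a two-finger parallel gripper is mounted at the origin on a cart in front of the work surface, level with it; the furniture and walls round the work are solid. World frame = base frame: x ahead of the robot, y to its left, z up, the work surface at z = 0. Lengths are in m, angles in rad, forces in N, time in s.
With the tool pointing down it reaches from about 0.375 to 0.975 m from the base axis. Payload 3.8 kg.
Tool frame: the origin (TCP) lies midway between the tips of the shut fingers; the grasp point (between the pads) lies 19 mm behind it; x points along the fingers, z is the direction in which the jaws open and shut, and the axes are right-handed (so a half turn about x gives the same grasp; the last joint's range is limited). The gripper opens to 85 mm and grips with 20 to 120 N. Pads are 22 mm wide; open, the fingers measure 114 mm over their backs; the gripper's body (76 mm by 85 mm) begins 54 mm behind the grasp point. The pads swing forward as they close: fully open they stand 13 mm farther back than shut.
Start: joints at [1.087, 0.264, 1.604, -0, 1.274, -0.037], TCP at [0.292, 0.609, 0.231] pointing down, gripper open.
Joint ranges: [-2.63, 2.63], [-0.94, 2.18], [0.31, 2.57], [-1.31, 4.45], [0, 2.66], [-2.55, 2.55]. Speed limits (rad/s): [2.57, 2.57, 3.14, 3.14, 3.14, 3.14].

## Interface

Orientations are given as a rotation vector (axis times angle).
In Python, from workcell import * gives the robot as it stands. The module is installed in compiled form; this text tells all that it offers.
- The arm moves only by the tool carry_out, never from a script. Its arguments are lists of equal length, an entry for each row: "offset": the shift along the tool's x, y, z in cm, a list of three; "delta_rot": the turn, a rotation vector about the tool's x, y, z in degrees, a list of three. A call has exactly 5 rows; each row shifts and turns the commanded pose from where the row before left it, along the tool's axes as they then stand; what a row does not reach is not made up. A row lasts 1/12 s, in which the tool goes at most 41.7 mm and 7.16 degrees, less where a joint would pass 70% of its speed; a pose out of reach is approached as far as the arm can. A call is refused whole if a number of a shift passes 4.17 or a number of a turn 7.16, either way. A call with a gripper value outside its range is refused whole. "fingers" is the opening, from -1 (shut) to 1 (fully open), set as the call begins (left out, the last holds). The fingers move at their own pace and stop on an object; "newtons" is the grip in N (left out, the last holds). Time passes only in rows, so rows that do not move let the fingers close, or fill a call up. It gives the time, the measured TCP pose, the force and the opening at its end, in the units of the state.
- read_state(): the state, without advancing time (a new reading comes with each control period).
- read_camera(name): name is "scene" or "top" or "wrist"; returns (picture, depth): 420x560x3 uint8, red, green, blue; 420x560 float32, m along the optical axis (not along the pixel's ray), 0 where there is no reading.
- get_calibration(name): a dict with "fx", "fy", "cx", "cy" (pixels), "R" (3x3) and "t" (3): a world point X has camera coordinates R X + t; the wrist camera has in their place "mount" (4x4, takes a point from camera to tool coordinates, whose origin is the TCP and whose axes are the tool frame's). Camera axes: x right, y down, z forward; pixel columns grow to the right and rows downward; lengths in m; the calibration is good to about 2 mm. A picture is of the moment at which its call begins: read the wrist's pose just before it. get_calibration takes no time and is no camera call.
- finish_job(): hands the job in, once; it reports no verdict.
The state is a dict: "time": time; "q": joint angles; "joint_vel": joint speeds; "joint_torque": joint torques, N m; "tool_pos": TCP position; "tcp_rot": TCP orientation; "wrist_force": force on the tool from outside, world axes, zero at the start; "torque": the same for the moment, N m; "width": opening from 0.0 (shut) to 1.0 (fully open).
Only numpy, scipy, OpenCV 4.12 (cv2) and the standard library are available. Lean on these libraries where they do the work, as an engineer would, in place of code of your own. Each camera call takes 0.05 s, during which the arm holds its last target. There are 200 camera calls.

## Working session

There is one attempt and no reset: what is moved stays moved. The work goes in short steps, Python scripts to look and compute and a tool call to move; the robot and the scene stay as the last step left them, time stands still between calls to the robot, and variables do not carry over. Pictures are saved under pics/ and viewed, about 8 in all and at most 12, crops included, and the job is handed in when it is done.

Besides the shell and the picture viewer there is one more tool, called after "Call:" as a command line: name --argument value ..., lists and objects as JSON in quotes. carry_out: Moves the arm, as the interface text tells. Its arguments: {"type":"object","properties":{"offset":{"type":"array"},"delta_rot":{"type":"array"},"fingers":{"type":"number"},"newtons":{"type":"number"}},"required":["offset","delta_rot"]}

```bash
mkdir -p pics; python3 - <<'E'
from workcell import *
import cv2,numpy as np
s=read_state();print(s)
for n in("top","scene"):
    p,d=read_camera(n);np.savez(n+'.npz',p=p,d=d);cv2.imwrite(f'pics/{n}0.png',p[...,::-1]);print(n,get_calibration(n))
print(get_calibration("wrist"))
E
```

```text
{'time': 0.0, 'q': array([ 1.08714001e+00,  2.64782547e-01,  1.60538951e+00,  7.48838759e-06,
        1.27370935e+00, -3.68962680e-02]), 'joint_vel': array([-0.00102589, -0.00023509,  0.00209216, -0.00026144, -0.00023618,
       -0.00032993]), 'joint_torque': array([-2.24065494e-03, -5.15098786e+01, -3.67321336e+01, -1.19175738e-04,
        1.27254595e-02, -3.56884890e-06]), 'tool_pos': array([0.29128249, 0.60809326, 0.22993386]), 'tcp_rot': array([-0.87532551,  1.39006951,  0.87345299]), 'wrist_force': array([-0.06528374,  0.02387919, -0.02032691]), 'torque': array([0.03706766, 0.00409433, 0.01886818]), 'width': 1.0007285689063257}
top {'fx': 393.86468942411767, 'fy': 393.86468942411767, 'cx': 281.85184445035264, 'cy': 205.4893840356401, 'R': array([[ 0.00457958, -0.9999839 , -0.00335073],
       [-0.99834481, -0.00437992, -0.05734502],
       [ 0.05732942,  0.0036078 , -0.9983488 ]]), 't': array([0.04016024, 0.59308222, 0.89122055])}
scene {'fx': 459.5683846069135, 'fy': 459.5683846069135, 'cx': 278.04854703191205, 'cy': 208.19939592117814, 'R': array([[ 0.60620225, -0.79520388, -0.01302427],
       [-0.62605828, -0.46703115, -0.6244461 ],
       [ 0.49047922,  0.38669458, -0.78095931]]), 't': array([-0.33000244,  0.45469142,  0.60282961])}
{'fx': 329.53343453009, 'fy': 329.53343453009, 'cx': 275.9429249505426, 'cy': 206.70416991722283, 'mount': array([[-3.55829486e-04, -3.17230464e-01,  9.48348410e-01,
        -1.42115027e-01],
       [ 7.63916521e-04, -9.48348279e-01, -3.17230134e-01,
         8.16837732e-02],
       [ 9.99999645e-01,  6.11579182e-04,  5.79787873e-04,
        -9.44573336e-04],
       [ 0.00000000e+00,  0.00000000e+00,  0.00000000e+00,
         1.00000000e+00]])}
```

View pics/top0.png

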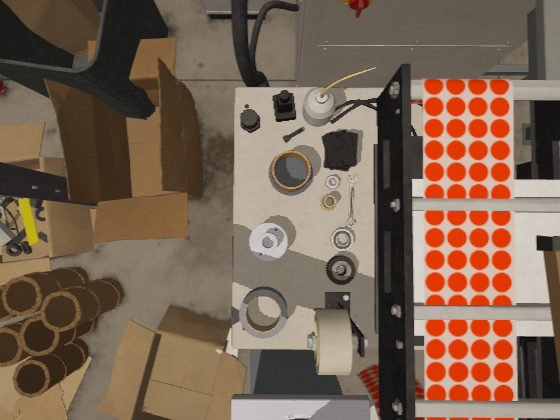

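View pics/scene0.png

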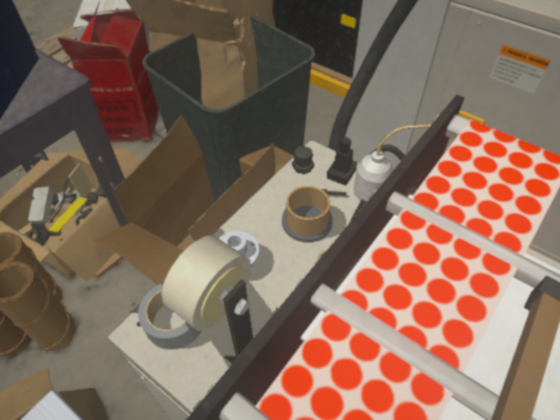

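The top view shows the core at about (291,172), the bush at (268,240) with its hub up, and the tape roll at (263,312). The scene view agrees: core at (307,210), with the bush at (238,248) partly behind the tape.

```bash
cat > h.py <<'E'
import numpy as np,cv2
from workcell import *
def cloud(d,c,M=None):
    v,u=np.mgrid[:d.shape[0],:d.shape[1]]
    P=np.stack([(u-c['cx'])/c['fx']*d,(v-c['cy'])/c['fy']*d,d],-1)
    return (P-c['t'])@c['R'] if M is None else P@M[:3,:3].T+M[:3,3]
def circ(X):
    A=np.c_[2*X[:,:2],np.ones(len(X))];s=np.linalg.lstsq(A,(X[:,:2]**2).sum(1),rcond=None)[0]
    return s[:2],np.sqrt(s[2]+s[0]**2+s[1]**2)
def fit(P,band):
    m=((P[...,2]>band[0])&(P[...,2]<band[1])).astype(np.uint8)
    cs,_=cv2.findContours(m,cv2.RETR_EXTERNAL,cv2.CHAIN_APPROX_NONE)
    if not cs: return None
    k=max(cs,key=cv2.contourArea)[:,0];X=P[k[:,1],k[:,0]]
    e,r=circ(X); return e.round(4),r.round(4),np.median(X[:,2]).round(4),len(k)
E
python3 - <<'E'
from h import *
f=np.load('top.npz');P=cloud(f['d'],get_calibration('top'))
for n,(u0,u1,v0,v1) in dict(core=(262,322,142,202),bush=(242,296,215,265)).items():
    Q=P[v0:v1,u0:u1];print(n,np.histogram(Q[...,2],np.arange(-.01,.1,.005)))
    for b in ((.03,.05),(.055,.08)): print(b,fit(Q,b))
print(P[205:212,240:246,2].round(3)[0])
E
```

```text
core (array([   0, 1030, 1212,  741,  149,   24,   21,   27,   20,   22,   22,
         21,   28,   24,  202,   38,    0,    0,    0,    0,    0]), array([-0.01 , -0.005,  0.   ,  0.005,  0.01 ,  0.015,  0.02 ,  0.025,
        0.03 ,  0.035,  0.04 ,  0.045,  0.05 ,  0.055,  0.06 ,  0.065,
        0.07 ,  0.075,  0.08 ,  0.085,  0.09 ,  0.095]))
(0.03, 0.05) (array([0.6704, 0.0239]), np.float64(0.0382), np.float64(0.0402), 81)
(0.055, 0.08) (array([0.6698, 0.0239]), np.float64(0.0417), np.float64(0.0636), 108)
bush (array([  3, 827, 697,   2,   0,   0,   0,   0,   0,  53, 692, 213,   7,
         2,   2,  29, 165,   2,   0,   0,   0]), array([-0.01 , -0.005,  0.   ,  0.005,  0.01 ,  0.015,  0.02 ,  0.025,
        0.03 ,  0.035,  0.04 ,  0.045,  0.05 ,  0.055,  0.06 ,  0.065,
        0.07 ,  0.075,  0.08 ,  0.085,  0.09 ,  0.095]))
(0.03, 0.05) (array([0.5111, 0.0741]), np.float64(0.0418), np.float64(0.0438), 108)
(0.055, 0.08) (array([0.511 , 0.0741]), np.float64(0.02), np.float64(0.0712), 53)
[-0.002  0.001  0.002  0.    -0.001  0.001]
```

```bash
cat >> h.py <<'E'
from scipy.spatial.transform import Rotation as Ro
def go(x,y,z):
    s=read_state();R=Ro.from_rotvec(s['tcp_rot']).as_matrix()
    print('t',round(s['time'],2),'p',s['tool_pos'].round(4),'F',s['wrist_force'].round(1),'w',round(s['width'],3))
    print('R',R.round(3).tolist());print('tool cm',(R.T@(np.array([x,y,z])-s['tool_pos'])*100).round(2))
    t=R[:,0];a=np.cross(t,[0,0,-1]);print('tilt fix deg, tool axes',np.degrees(R.T@a).round(2))
E
python3 -c "
from h import *
go(.511,.074,.23)"
```

```text
t 0.1 p [0.2913 0.6081 0.2301] F [ 0.7  0.  -0.4] w 1.002
R [[-0.001, -0.902, 0.432], [-0.002, 0.432, 0.902], [-1.0, 0.0, -0.002]]
tool cm [  0.08 -42.89 -38.68]
tilt fix deg, tool axes [ 0.   -0.12 -0.  ]
```

Call:
carry_out --offset '[[0,-2.0,-1.8],[0,-2.86,-2.58],[0,-2.86,-2.58],[0,-2.86,-2.58],[0,-2.86,-2.58]]' --delta_rot '[[0,0,0],[0,0,0],[0,0,0],[0,0,0],[0,0,0]]'

```text
time: 0.52
tool_pos: [0.3605, 0.4396, 0.2306]
tcp_rot: [-0.875, 1.389, 0.874]
wrist_force: [0.0, -0.0, 0.1]
width: 1.002
```

Call:
carry_out --offset '[[0,-2.86,-2.58],[0,-2.86,-2.58],[0,-2.86,-2.58],[0,-2.86,-2.58],[0,-2.86,-2.58]]' --delta_rot '[[0,0,0],[0,0,0],[0,0,0],[0,0,0],[0,0,0]]'

```text
time: 0.93
tool_pos: [0.4337, 0.2613, 0.2309]
tcp_rot: [-0.874, 1.388, 0.874]
wrist_force: [-0.1, 0.3, -0.4]
width: 1.001
```

Call:
carry_out --offset '[[0,-2.86,-2.58],[0,-2.86,-2.58],[0,-2.86,-2.58],[0,-2.86,-2.58],[0,-2.0,-1.8]]' --delta_rot '[[0,0,0],[0,0,0],[0,0,0],[0,0,0],[0,0,0]]'

```text
time: 1.35
tool_pos: [0.503, 0.0929, 0.231]
tcp_rot: [-0.874, 1.389, 0.872]
wrist_force: [0.6, 1.0, 1.0]
width: 0.999
```

```bash
python3 - <<'E'
from h import *
go(.511,.074,.14)
s=read_state();p,d=read_camera('wrist');cv2.imwrite('pics/w1.png',p[...,::-1])
M=np.eye(4);M[:3,:3]=Ro.from_rotvec(s['tcp_rot']).as_matrix();M[:3,3]=s['tool_pos']
P=cloud(d,None or get_calibration('wrist'),M@get_calibration('wrist')['mount']);P[d==0]=9
P[(abs(P[...,0]-.511)>.06)|(abs(P[...,1]-.074)>.06)]=9
print(fit(P,(.035,.05)),fit(P,(.065,.08)),fit(P,(.06,.085)))
E
```

```text
t 1.35 p [0.503  0.0929 0.231 ] F [0.6 1.  1. ] w 0.999
R [[-0.0, -0.901, 0.433], [-0.001, 0.433, 0.901], [-1.0, -0.0, -0.001]]
tool cm [ 9.1  -1.54 -1.34]
tilt fix deg, tool axes [-0.   -0.05  0.02]
(array([0.509 , 0.0733]), np.float64(0.0424), np.float64(0.0428), 228) (array([0.509 , 0.0733]), np.float64(0.0206), np.float64(0.0708), 121) (array([0.509 , 0.0733]), np.float64(0.0206), np.float64(0.0707), 122)
```

View pics/w1.png

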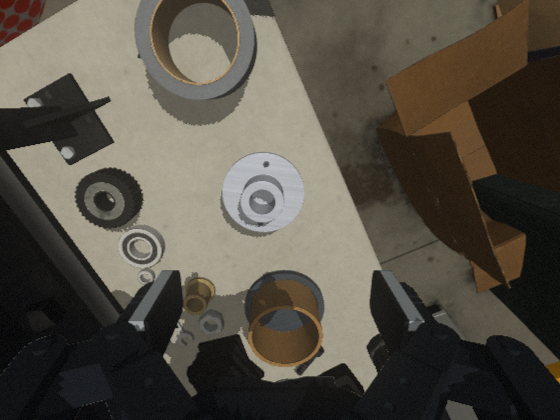

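The wrist view shows the bush at (262,190), clear between the open fingers, with the core at (285,335). The wrist fit gives (0.509, 0.0733), within 2 mm of the top view.

Call:
carry_out --offset '[[2.5,-0.5,-0.5],[3,-0.5,-0.5],[3,-0.4,-0.5],[3,0,0],[1.5,0,0]]' --delta_rot '[[0,0,0],[0,0,0],[0,0,0],[0,0,0],[0,0,0]]'

```text
time: 1.82
tool_pos: [0.5056, 0.0757, 0.097]
tcp_rot: [-0.872, 1.394, 0.876]
wrist_force: [-1.2, -0.6, -0.6]
width: 0.999
```

```bash
python3 -c "
from h import *
go(.5098,.0736,.046)"
```

```text
t 1.82 p [0.5056 0.0757 0.097 ] F [-1.2 -0.6 -0.6] w 0.999
R [[-0.006, -0.901, 0.433], [-0.001, 0.433, 0.901], [-1.0, 0.005, -0.003]]
tool cm [ 5.1  -0.5   0.01]
tilt fix deg, tool axes [ 0.   -0.18 -0.31]
```

Call:
carry_out --offset '[[0.6,-0.2,0],[1.2,-0.2,0],[1.2,0,0],[1.0,0,0],[0.5,0,0]]' --delta_rot '[[0,0,0],[0,0,0],[0,0,0],[0,0,0],[0,0,0]]'

```text
time: 2.23
tool_pos: [0.512, 0.0746, 0.0553]
tcp_rot: [-0.874, 1.389, 0.875]
wrist_force: [-0.4, -0.3, -0.1]
width: 0.996
```

```bash
python3 -c "
from h import *
go(.5098,.0736,.046)"
```

```text
t 2.23 p [0.512  0.0746 0.0553] F [-0.4 -0.3 -0.1] w 0.996
R [[-0.001, -0.902, 0.432], [-0.0, 0.432, 0.902], [-1.0, 0.001, -0.0]]
tool cm [ 0.93  0.15 -0.19]
tilt fix deg, tool axes [ 0.   -0.02 -0.04]
```

Call:
carry_out --offset '[[0.4,0.1,-0.1],[0.4,0,-0.1],[0,0,0],[0,0,0],[0,0,0]]' --delta_rot '[[0,0,0],[0,0,0],[0,0,0],[0,0,0],[0,0,0]]'

```text
time: 2.65
tool_pos: [0.5111, 0.0732, 0.0489]
tcp_rot: [-0.874, 1.387, 0.874]
wrist_force: [-0.3, 0.8, 1.0]
width: 1.003
```

Call:
carry_out --offset '[[0,0,0],[0,0,0],[0,0,0],[0,0,0],[0,0,0]]' --delta_rot '[[0,0,0],[0,0,0],[0,0,0],[0,0,0],[0,0,0]]' --fingers -1 --newtons 40

```text
time: 3.07
tool_pos: [0.5109, 0.0733, 0.0488]
tcp_rot: [-0.874, 1.387, 0.874]
wrist_force: [-1.4, 0.4, 3.2]
width: 0.471
```

Call:
carry_out --offset '[[0,0,0],[0,0,0],[0,0,0],[0,0,0],[0,0,0]]' --delta_rot '[[0,0,0],[0,0,0],[0,0,0],[0,0,0],[0,0,0]]'

```text
time: 3.48
tool_pos: [0.5109, 0.0733, 0.0487]
tcp_rot: [-0.874, 1.387, 0.874]
wrist_force: [-1.0, 1.9, 5.1]
width: 0.479
```

```bash
python3 - <<'E'
from h import *
go(.5098,.0736,.046)
p,d=read_camera('wrist');cv2.imwrite('pics/w2.png',p[...,::-1])
E
```

```text
t 3.48 p [0.5109 0.0733 0.0487] F [-1.   1.9  5.1] w 0.479
R [[0.001, -0.902, 0.432], [0.0, 0.432, 0.902], [-1.0, -0.001, 0.0]]
tool cm [ 0.27  0.11 -0.02]
tilt fix deg, tool axes [0.   0.02 0.03]
```

View pics/w2.png

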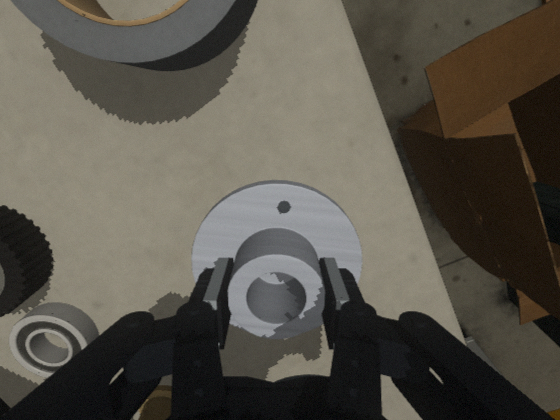

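The pads are closed on the hub (hub top at about (277,285)), the opening reads about 41 mm, and the bush is upright. Next I lift it and carry it over the core.

Call:
carry_out --offset '[[-0.6,0,0],[-2,0,0],[-2.5,0,0],[-2.5,0,0],[-1.8,0,0]]' --delta_rot '[[0,0,0],[0,0,0],[0,0,0],[0,0,0],[0,0,0]]' --newtons 80

```text
time: 3.95
tool_pos: [0.5105, 0.0731, 0.1435]
tcp_rot: [-0.874, 1.388, 0.874]
wrist_force: [1.0, -0.2, -2.3]
width: 0.465
```

Call:
carry_out --offset '[[0,-0.8,0.1],[0,-2,0.3],[0,-2.5,0.4],[0,-2.5,0.4],[0,-2.5,0.4]]' --delta_rot '[[0,0,0],[0,0,0],[0,0,0],[0,0,0],[0,0,0]]'

```text
time: 4.37
tool_pos: [0.6104, 0.0425, 0.1403]
tcp_rot: [-0.874, 1.39, 0.875]
wrist_force: [0.4, 0.5, -1.5]
width: 0.463
```

Call:
carry_out --offset '[[0,-2.5,0.3],[0,-2,0.3],[0,-1.2,0.2],[0,-0.5,0],[0,0,0]]' --delta_rot '[[0,0,0],[0,0,0],[0,0,0],[0,0,0],[0,0,0]]'

```text
time: 4.78
tool_pos: [0.6697, 0.0228, 0.1401]
tcp_rot: [-0.873, 1.391, 0.875]
wrist_force: [-0.3, 0.4, -1.9]
width: 0.469
```

```bash
cat > m.py <<'E'
from h import *
def look(name):
    s=read_state();go(.670,.024,.14)
    p,d=read_camera('wrist');cv2.imwrite(f'pics/{name}w.png',p[...,::-1]);np.savez(name+'w.npz',p=p,d=d)
    T=np.eye(4);T[:3,:3]=Ro.from_rotvec(s['tcp_rot']).as_matrix();T[:3,3]=s['tool_pos']
    c=get_calibration('wrist');P=cloud(d,c,T@c['mount']);P[d==0]=9;P[np.hypot(P[...,0]-.67,P[...,1]-.024)>.075]=9
    zf=s['tool_pos'][2]-.005   # flange top
    print('hist',[(round(a,3),int(n)) for n,a in zip(*np.histogram(P[...,2],np.arange(.05,.2,.004))) if n>60])
    print('wrist flange',fit(P,(zf-.005,zf+.005)),'hub',fit(P,(zf+.022,zf+.035)),'rim',fit(P,(.058,.069)))
    # plane of flange
    Q=P[(abs(P[...,2]-zf)<.005)];A=np.c_[Q[:,:2],np.ones(len(Q))];k=np.linalg.lstsq(A,Q[:,2],rcond=None)[0];print('flange slope deg',np.degrees(k[:2]).round(2))
    p,d=read_camera('top');cv2.imwrite(f'pics/{name}t.png',p[...,::-1])
    P=cloud(d,get_calibration('top'));P[d==0]=9;P[np.hypot(P[...,0]-.67,P[...,1]-.024)>.06]=9
    print('top flange',fit(P,(zf-.006,zf+.006)),'rim',fit(P,(.058,.069)))
    p,d=read_camera('scene');cv2.imwrite(f'pics/{name}s.png',cv2.resize(p[130:330,200:440,::-1],None,fx=2.5,fy=2.5))
E
python3 -c "
from m import *
look('a')"
```

```text
t 4.78 p [0.6697 0.0228 0.1401] F [-0.3  0.4 -1.9] w 0.469
R [[-0.002, -0.902, 0.433], [-0.0, 0.433, 0.902], [-1.0, 0.002, -0.001]]
tool cm [0.01 0.03 0.12]
tilt fix deg, tool axes [-0.   -0.07 -0.12]
hist [(np.float64(0.05), 75), (np.float64(0.054), 85), (np.float64(0.058), 164), (np.float64(0.062), 868), (np.float64(0.126), 175), (np.float64(0.13), 1931), (np.float64(0.134), 8106), (np.float64(0.138), 469), (np.float64(0.142), 530), (np.float64(0.146), 781), (np.float64(0.15), 856), (np.float64(0.154), 956), (np.float64(0.158), 1669), (np.float64(0.162), 4003), (np.float64(0.166), 495), (np.float64(0.17), 483), (np.float64(0.174), 477), (np.float64(0.178), 809), (np.float64(0.182), 594), (np.float64(0.186), 1204), (np.float64(0.19), 1839), (np.float64(0.194), 4955)]
wrist flange (array([0.6634, 0.0249]), np.float64(0.0349), np.float64(0.1343), 486) hub (array([0.6664, 0.0233]), np.float64(0.0241), np.float64(0.1625), 520) rim (array([0.668 , 0.0236]), np.float64(0.0402), np.float64(0.0623), 270)
flange slope deg [-0.02  0.39]
top flange (array([0.6602, 0.0277]), np.float64(0.0323), np.float64(0.135), 98) rim (array([0.6724, 0.0236]), np.float64(0.0428), np.float64(0.0632), 75)
```

View pics/aw.png

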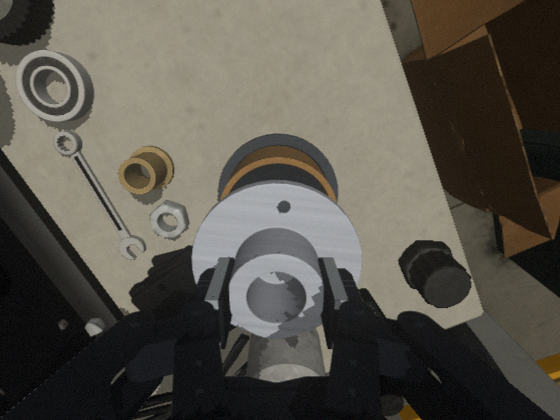

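View pics/as.png

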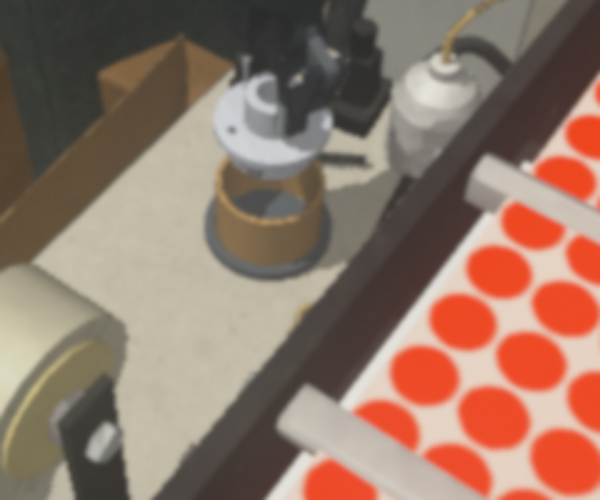

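The bush hangs upright over the core, and the visible rim arc at about (280,165) looks concentric with the flange. The fingers spoil the plain flange fits, so I refit both using only clean arcs.

```bash
cat >> h.py <<'E'
from scipy.optimize import least_squares
def arc(P,band,c0,r=.043):
    m=((P[...,2]>band[0])&(P[...,2]<band[1])).astype(np.uint8)
    v,u=np.nonzero(m);X=P[v,u,:2];c=np.array(c0,float)
    a=np.arctan2(*(X-c).T[::-1]);rr=np.hypot(*(X-c).T)
    b=np.digitize(a,np.linspace(-np.pi,np.pi,91))
    E=np.array([X[b==k][rr[b==k].argmax()] for k in set(b) if rr[b==k].max()>r-.008])
    s=least_squares(lambda c:np.hypot(*(E-c).T)-r,c,loss='soft_l1',f_scale=.0007)
    return s.x.round(4),len(E),np.median(abs(s.fun)).round(4)
E
python3 - <<'E'
from h import *
s=read_state();T=np.eye(4);T[:3,:3]=Ro.from_rotvec(s['tcp_rot']).as_matrix();T[:3,3]=s['tool_pos']
c=get_calibration('wrist');P=cloud(np.load('aw.npz')['d'],c,T@c['mount']);P[np.hypot(P[...,0]-.67,P[...,1]-.024)>.05]=9
print('tcp',s['tool_pos'].round(4),'flange',arc(P,(.130,.139),(.668,.023)),'rim',arc(P,(.058,.068),(.668,.024)))
E
```

```text
tcp [0.6683 0.0237 0.1411] flange (array([0.6669, 0.0234]), 65, np.float64(0.0001)) rim (array([0.6676, 0.024 ]), 37, np.float64(0.0001))
```

Flange and rim agree to within 1 mm. I descend straight, then start the bush gently.

Call:
carry_out --offset '[[0.5,0,0],[1,0,0],[1.2,0,0],[1,0,0],[0.5,0,0]]' --delta_rot '[[0,0,0],[0,0,0],[0,0,0],[0,0,0],[0,0,0]]'

```text
time: 5.35
tool_pos: [0.6677, 0.0237, 0.0972]
tcp_rot: [-0.873, 1.392, 0.877]
wrist_force: [-0.7, -0.7, -2.7]
width: 0.47
```

Call:
carry_out --offset '[[0.2,0,0],[0.2,0,0],[0.2,0,0],[0.2,0,0],[0,0,0]]' --delta_rot '[[0,0,0],[0,0,0],[0,0,0],[0,0,0],[0,0,0]]'

```text
time: 5.77
tool_pos: [0.6698, 0.0235, 0.0923]
tcp_rot: [-0.874, 1.388, 0.874]
wrist_force: [-0.8, 0.9, -1.1]
width: 0.463
```

Call:
carry_out --offset '[[0.1,0,0],[0.1,0,0],[0,0,0],[0,0,0],[0,0,0]]' --delta_rot '[[0,0,0],[0,0,0],[0,0,0],[0,0,0],[0,0,0]]'

```text
time: 6.18
tool_pos: [0.6698, 0.0235, 0.0904]
tcp_rot: [-0.874, 1.388, 0.874]
wrist_force: [-0.1, 0.8, -1.4]
width: 0.463
```

Call:
carry_out --offset '[[0.1,0,0],[0.1,0,0],[0.1,0,0],[0,0,0],[0,0,0]]' --delta_rot '[[0,0,0],[0,0,0],[0,0,0],[0,0,0],[0,0,0]]'

```text
time: 6.6
tool_pos: [0.67, 0.0236, 0.0874]
tcp_rot: [-0.874, 1.388, 0.874]
wrist_force: [0.7, -0.5, -1.6]
width: 0.464
```

Call:
carry_out --offset '[[0.1,0,0],[0,0,0],[0.1,0,0],[0,0,0],[0,0,0]]' --delta_rot '[[0,0,0],[0,0,0],[0,0,0],[0,0,0],[0,0,0]]'

```text
time: 7.02
tool_pos: [0.67, 0.0235, 0.0856]
tcp_rot: [-0.874, 1.387, 0.874]
wrist_force: [-0.1, 0.5, 0.6]
width: 0.464
```

```bash
python3 -c "
from m import *
look('b')
s=read_state();T=np.eye(4);T[:3,:3]=Ro.from_rotvec(s['tcp_rot']).as_matrix();T[:3,3]=s['tool_pos']
c=get_calibration('wrist');P=cloud(np.load('bw.npz')['d'],c,T@c['mount']);P[np.hypot(P[...,0]-.67,P[...,1]-.024)>.05]=9
print(arc(P,(.075,.086),(.668,.023)))"
```

```text
t 7.02 p [0.67   0.0235 0.0856] F [-0.1  0.5  0.6] w 0.464
R [[0.001, -0.902, 0.432], [-0.0, 0.432, 0.902], [-1.0, -0.001, 0.0]]
tool cm [-5.44  0.02  0.04]
tilt fix deg, tool axes [0.   0.02 0.04]
hist [(np.float64(0.05), 163), (np.float64(0.054), 170), (np.float64(0.058), 218), (np.float64(0.062), 462), (np.float64(0.074), 614), (np.float64(0.078), 9352), (np.float64(0.082), 494), (np.float64(0.086), 500), (np.float64(0.09), 666), (np.float64(0.094), 829), (np.float64(0.098), 910), (np.float64(0.102), 1010), (np.float64(0.106), 4862), (np.float64(0.11), 461), (np.float64(0.114), 538), (np.float64(0.118), 407), (np.float64(0.122), 882), (np.float64(0.126), 476), (np.float64(0.13), 1053), (np.float64(0.134), 1426), (np.float64(0.138), 3695), (np.float64(0.142), 3995), (np.float64(0.146), 2039), (np.float64(0.15), 2505), (np.float64(0.154), 2844), (np.float64(0.158), 4574), (np.float64(0.162), 4916), (np.float64(0.166), 5180), (np.float64(0.17), 3036), (np.float64(0.174), 971)]
wrist flange (array([0.6636, 0.0257]), np.float64(0.0348), np.float64(0.0798), 491) hub (array([0.6666, 0.0241]), np.float64(0.0243), np.float64(0.108), 533) rim (array([0.67  , 0.0226]), np.float64(0.0432), np.float64(0.0621), 275)
flange slope deg [0.2  0.37]
top flange (array([0.6625, 0.0278]), np.float64(0.0328), np.float64(0.0802), 93) rim (array([ 0.1931, -0.0057]), np.float64(0.4364), np.float64(0.0619), 2)
(array([0.6686, 0.0232]), 65, np.float64(0.0001))
```

View pics/bs.png

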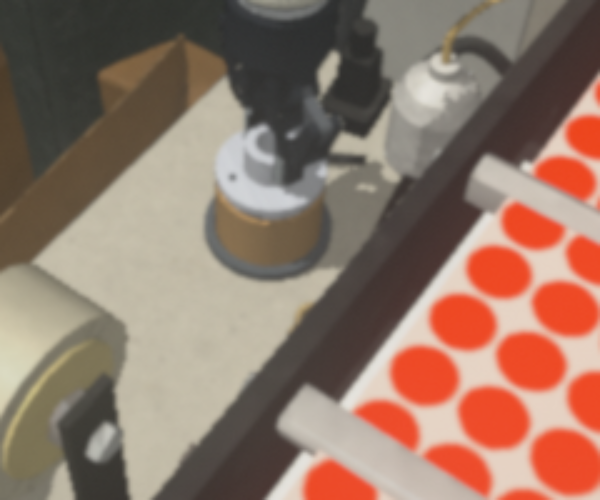

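The bush stands upright in the core's mouth, about 9 mm proud, and the leaves are just touching. Now I press slowly.

Call:
carry_out --offset '[[0.05,0,0],[0.05,0,0],[0.05,0,0],[0.05,0,0],[0.05,0,0]]' --delta_rot '[[0,0,0],[0,0,0],[0,0,0],[0,0,0],[0,0,0]]'

```text
time: 7.58
tool_pos: [0.6703, 0.0235, 0.0837]
tcp_rot: [-0.874, 1.387, 0.873]
wrist_force: [0.3, -0.7, 6.2]
width: 0.463
```

Call:
carry_out --offset '[[0.05,0,0],[0.05,0,0],[0.05,0,0],[0.05,0,0],[0.05,0,0]]' --delta_rot '[[0,0,0],[0,0,0],[0,0,0],[0,0,0],[0,0,0]]'

```text
time: 8.0
tool_pos: [0.6706, 0.0236, 0.0824]
tcp_rot: [-0.875, 1.386, 0.873]
wrist_force: [-3.2, -0.2, 12.3]
width: 0.465
```

Call:
carry_out --offset '[[0.05,0,0],[0.05,0,0],[0.05,0,0],[0.05,0,0],[0.05,0,0]]' --delta_rot '[[0,0,0],[0,0,0],[0,0,0],[0,0,0],[0,0,0]]'

```text
time: 8.42
tool_pos: [0.6708, 0.0238, 0.081]
tcp_rot: [-0.874, 1.386, 0.873]
wrist_force: [-3.2, 2.2, 13.5]
width: 0.466
```

Call:
carry_out --offset '[[0.05,0,0],[0.05,0,0],[0.05,0,0],[0.05,0,0],[0,0,0]]' --delta_rot '[[0,0,0],[0,0,0],[0,0,0],[0,0,0],[0,0,0]]'

```text
time: 8.83
tool_pos: [0.6702, 0.0234, 0.0769]
tcp_rot: [-0.875, 1.387, 0.873]
wrist_force: [0.4, -0.8, 5.3]
width: 0.464
```

Call:
carry_out --offset '[[0.05,0,0],[0.05,0,0],[0.05,0,0],[0,0,0],[0,0,0]]' --delta_rot '[[0,0,0],[0,0,0],[0,0,0],[0,0,0],[0,0,0]]'

```text
time: 9.25
tool_pos: [0.6702, 0.0235, 0.0764]
tcp_rot: [-0.874, 1.387, 0.873]
wrist_force: [-2.5, 0.7, 12.4]
width: 0.462
```

Call:
carry_out --offset '[[0.05,0,0],[0.05,0,0],[0.05,0,0],[0,0,0],[0,0,0]]' --delta_rot '[[0,0,0],[0,0,0],[0,0,0],[0,0,0],[0,0,0]]'

```text
time: 9.67
tool_pos: [0.6703, 0.0235, 0.0763]
tcp_rot: [-0.875, 1.387, 0.873]
wrist_force: [-5.5, 1.4, 17.7]
width: 0.462
```

Call:
carry_out --offset '[[0.05,0,0],[0.05,0,0],[0.05,0,0],[0.05,0,0],[0,0,0]]' --delta_rot '[[0,0,0],[0,0,0],[0,0,0],[0,0,0],[0,0,0]]'

```text
time: 10.08
tool_pos: [0.6703, 0.0235, 0.0762]
tcp_rot: [-0.875, 1.387, 0.873]
wrist_force: [-10.1, 1.8, 26.1]
width: 0.465
```

Call:
carry_out --offset '[[-0.1,0,0],[-0.1,0,0],[-0.1,0,0],[-0.1,0,0],[0,0,0]]' --delta_rot '[[0,0,0],[0,0,0],[0,0,0],[0,0,0],[0,0,0]]'

```text
time: 10.5
tool_pos: [0.6702, 0.0235, 0.0764]
tcp_rot: [-0.874, 1.387, 0.873]
wrist_force: [-0.7, 0.5, 8.9]
width: 0.465
```

Call:
carry_out --offset '[[0,0,0],[0,0,0],[0,0,0],[0,0,0],[0,0,0]]' --delta_rot '[[0,0,0],[0,0,0],[0,0,0],[0,0,0],[0,0,0]]' --fingers 1

```text
time: 10.92
tool_pos: [0.6692, 0.0235, 0.074]
tcp_rot: [-0.874, 1.389, 0.875]
wrist_force: [-1.0, 1.0, 0.7]
width: 0.993
```

Call:
carry_out --offset '[[0,0,0],[0,0,0],[-0.3,0,0],[-0.6,0,0],[-1,0,0]]' --delta_rot '[[0,0,0],[0,0,0],[0,0,0],[0,0,0],[0,0,0]]'

```text
time: 11.33
tool_pos: [0.6689, 0.0235, 0.0933]
tcp_rot: [-0.873, 1.39, 0.875]
wrist_force: [-0.1, 0.7, 0.2]
width: 1.001
```

Call:
carry_out --offset '[[-2,0,0],[-3,0,0],[-3,1,0],[-2,2,0],[-1,2,0]]' --delta_rot '[[0,0,0],[0,0,0],[0,0,0],[0,0,0],[0,0,0]]'

```text
time: 11.75
tool_pos: [0.627, 0.0451, 0.2096]
tcp_rot: [-0.876, 1.381, 0.869]
wrist_force: [1.1, -0.8, 0.3]
width: 0.997
```

Call:
carry_out --offset '[[0,3,0],[0,3,0],[0,3,0],[0,1,0],[0,0,0]]' --delta_rot '[[0,0,0],[0,0,0],[0,0,0],[0,0,0],[0,0,0]]'

```text
time: 12.17
tool_pos: [0.5328, 0.0893, 0.205]
tcp_rot: [-0.876, 1.386, 0.875]
wrist_force: [-0.2, 0.6, -0.5]
width: 1.0
```

```bash
python3 - <<'E'
from h import *
print(read_state()['tool_pos'])
for n in('top','scene'):
    p,d=read_camera(n);P=cloud(d,get_calibration(n));P[d==0]=9;P[np.hypot(P[...,0]-.67,P[...,1]-.024)>.06]=9
    Q=P[abs(P[...,2]-.073)<.009];A=np.c_[Q[:,:2]-[.67,.024],np.ones(len(Q))];k=np.linalg.lstsq(A,Q[:,2],rcond=None)[0]
    print(n,'flange z',k[2].round(4),np.median(Q[:,2]).round(4),'slope deg',np.degrees(k[:2]).round(2),'fit',fit(P,(.064,.082)),'hub',fit(P,(.09,.11)))
cv2.imwrite('pics/end.png',cv2.resize(p[150:300,220:400,::-1],None,fx=4,fy=4))
E
```

```text
[0.53284379 0.08930279 0.20501789]
top flange z 0.0712 0.0714 slope deg [-0.12  0.24] fit (array([0.6706, 0.0237]), np.float64(0.0417), np.float64(0.0713), 112) hub (array([0.6699, 0.024 ]), np.float64(0.0202), np.float64(0.0985), 55)
scene flange z 0.0702 0.0694 slope deg [0.75 0.7 ] fit (array([0.6684, 0.02  ]), np.float64(0.0377), np.float64(0.0689), 147) hub (array([0.6687, 0.0204]), np.float64(0.0205), np.float64(0.0959), 60)
```

View pics/end.png

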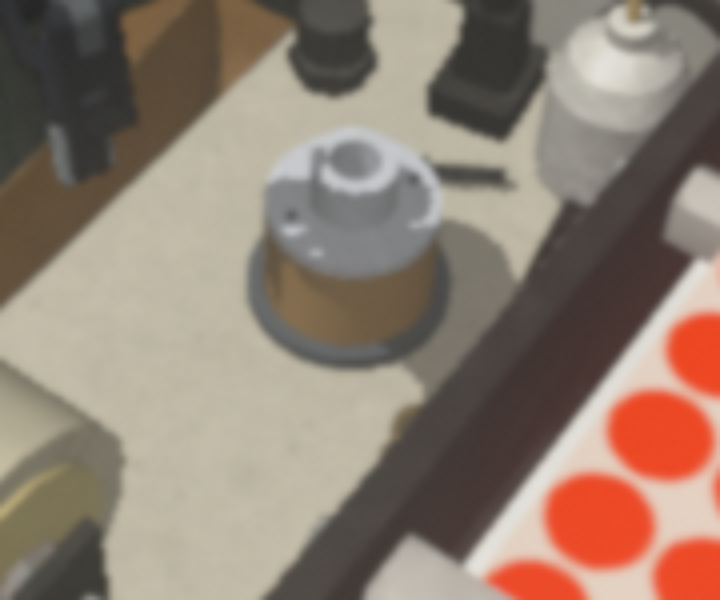

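The flange sits flat and flush on the rim at about (352,230). Its top is at z = 0.0714 against 0.072 expected, and the gripper is well clear.

```bash
python3 -c "
from workcell import *
print(finish_job())"
```

```text
the job is handed in; nothing more can be done
None
```

The bush is pressed home in the core and released, and I handed the job in at about 12 s; no verdict is reported.

- **How it went:** I gripped the bush by its hub, centred it over the core to within 1 mm, and started it upright about 9 mm proud. I then pressed it slowly. The leaves gave way at around 13 N, it met a hard stop, and I pushed to 26 N before letting go and backing off.
- **Top camera:** the flange top is at 71.4 mm, against 72 mm expected when fully home. Its slope is 0.3° or less, and its centre is within 1 mm of where the core first stood.
- **Scene camera:** it reads 2–3 mm lower (69 mm), about 4 mm off in y, with a slope of about 1°. I put this down to calibration and its oblique view, because the picture shows the flange flush on the rim and the core upright.

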